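# Thread the ruler out of the desk tidy

## Task

On the desk stands a wooden desk tidy, a low box with an opening in its top. Slide the flat cover plate off the opening and squarely onto the dark leather inset on the tidy's closed deck, keeping it down on the box all the way; then take the ruler out through the opening, which is shorter than the ruler, by tilting it, and finish still holding it in the gripper with the whole ruler at least 5 cm above the top of the tidy, still and touching nothing else. Leave the other things on the desk alone.

Things in the scene. Friction and masses are not known exactly. Their poses are not given: they have to be found in the camera images.
- tidy: Desk tidy: fixed dark wood box 312 (x) x 166 (y) x 60 mm high. Origin: centre of its underside, on the desk; z up. Inside: x -150 to 150 mm, 154 mm wide, floor 5 mm above the desk, 50 mm high. The 5 mm thick top (upper face at 60 mm) has one opening: x -40 to 110, y -60 to 60 mm. Closed deck over x < -40, closed lip over x > 110, narrow rims at the sides.
- inset (a point): Centre of the dark leather inset (88 mm along x, 150 mm along y, flush) on the closed deck, 98 mm from the tidy's centre towards its -x end, 60 mm above the desk; axes as the tidy's.
- opening (a point): Centre of the opening, at the level of the tidy's upper face, 35 mm from the tidy's centre towards +x; axes as the tidy's.
- cover: Loose flat wooden cover plate, 80 (its x) x 144 (y) x 10 mm thick, about 0.15 kg, lying on the tidy's top over part of the opening, its x roughly along the tidy's x. Origin: centre of its underside. On its middle stands a brass bar grip 50 (x) x 14 (y) x 24 mm high, its top 34 mm above the plate's underside.
- ruler: Loose light wood ruler, 240 (its x) x 30 (y) x 8 mm thick, about 0.06 kg, flat on the tidy's floor, its x roughly along the tidy's x. Origin: centre of its underside. Its +x end is trapped under the lip, its -x end under the deck, with 30 to 54 mm of room behind it: drawn back to -x, its +x end comes free and can tilt up 15 to 20 degrees (more strikes the deck's edge).
- ruler_a (a point): Middle of the ruler's +x end face.
- ruler_b (a point): Middle of the ruler's -x end face.
- jar: Bystander: closed glass jar, 72 mm in diameter, 110 mm high, beyond the tidy. Origin: centre of its underside.
- weight: Bystander: round brass paperweight, 68 mm in diameter, 44 mm high, beyond the tidy. Origin: centre of its underside.
- mug: Bystander: white mug, 80 mm in diameter, 90 mm high, off the tidy's right side as the robot sees it. Origin: centre of its underside.
- punch: Bystander: black and steel hole punch, 110 x 50 x 42 mm high, off the tidy's left side as the robot sees it. Origin: centre of its underside.
Things that resemble listed ones, but are neither listed nor needed, are in the scene too. There is more than one size of the ruler; the one meant has the size given above.

How it is judged:
On the way, in this order (a step that is already met when the one before it is completed fails the run):
1. the cover lies squarely on the leather inset, the ruler still in the tidy (horizontal distance between cover and inset below 0.015 m and angle between the x axis of cover and the x axis of tidy, either way round below 0.18 rad and height (world z) of cover between 0.055 and 0.065 m and height (world z) of each of ruler_a, ruler_b below 0.06 m), for 0.2 s.
2. the ruler stands diagonally through the opening: its +x end above the tidy's top, its other end still below the deck (height (world z) of ruler_a above 0.066 m and height (world z) of ruler_b below 0.056 m and x of ruler_b in the frame of tidy below -0.04 m), for 0.05 s.
At the end, for the whole second after the job is handed in: The gripper holds the ruler still, both of its ends at least 46 mm above the tidy's top (106 mm above the desk), the ruler touching nothing but the gripper; the cover lies flat on the deck, within 15 mm and 10 degrees of the leather inset (horizontal distance between cover and inset below 0.015 m and angle between the x axis of cover and the x axis of tidy, either way round below 0.18 rad and height (world z) of cover between 0.055 and 0.065 m and height (world z) of each of ruler_a, ruler_b above 0.106 m and contact force between the fingers and ruler above 1 N and linear speed of ruler below 0.03 m/s and angular speed of ruler below 0.2 rad/s and contact force between the fingers and cover below 0.1 N and contact force between ruler and tidy below 0.05 N and contact force between ruler and cover below 0.05 N and contact force between ruler and jar below 0.05 N and contact force between ruler and weight below 0.05 N and contact force between ruler and mug below 0.05 N and contact force between ruler and punch below 0.05 N); the arm keeps its last pose, push and grip.
It fails at once if the cover is lifted off the tidy's top (more than 12 mm) or falls off it (height (world z) of cover above 0.072 m or height (world z) of cover below 0.045 m).
It fails at once if the jar is pushed aside (more than 20 mm) or tipped (distance of jar from where it was at the start of the episode above 0.02 m or angle between jar's own z axis and vertical above 0.3 rad).
It fails at once if the weight is pushed aside (more than 20 mm) or tipped (distance of weight from where it was at the start of the episode above 0.02 m or angle between weight's own z axis and vertical above 0.3 rad).
It fails at once if the mug is pushed aside (more than 20 mm) or tipped (distance of mug from where it was at the start of the episode above 0.02 m or angle between mug's own z axis and vertical above 0.3 rad).
It fails at once if the punch is pushed aside (more than 20 mm) or tipped (distance of punch from where it was at the start of the episode above 0.02 m or angle between punch's own z axis and vertical above 0.3 rad).
It also fails if it takes over 51 s, if anything falls off the work surface, if the arm or the gripper's body presses on something with over 40 N, if the wrist force passes 120 N, or if a joint passes its speed limit or range.

## Robot

A 6-joint arm with a two-finger parallel gripper is mounted at the origin on the work surface. World frame = base frame: x ahead of the robot, y to its left, z up, the work surface at z = 0. Lengths are in m, angles in rad, forces in N, time in s.
With the tool pointing down it reaches from about 0.275 to 0.85 m from the base axis. Payload 5.2 kg.
Tool frame: the origin (TCP) lies between the finger pads; the fingertips stand 22 mm ahead of it and the grasp point (between the pads) lies 3 mm ahead of it; z points along the fingers, y is the line along which they close (so a half turn about z gives the same grasp; the last joint's range is limited). The gripper opens to 85 mm and grips with 20 to 120 N. Pads are 22 mm wide; open, the fingers measure 114 mm over their backs; the gripper's body (76 mm by 85 mm) begins 54 mm behind the grasp point. The pads swing forward as they close: fully open they stand 13 mm farther back than shut.
Start: joints at [-1.403, 0.259, 1.535, -0, 1.348, -0.203], TCP at [0.199, -0.513, 0.253] pointing down, gripper open.
Joint ranges: [-3.14, 3.14], [-0.91, 2.08], [0.19, 2.58], [-1.22, 4.36], [0.22, 2.71], [-3.12, 3.12]. Speed limits (rad/s): [2.57, 2.57, 3.14, 3.14, 3.14, 3.14].

## Interface

Orientations are given as a rotation vector (axis times angle).
In Python, from cell import arm gives the robot as it stands.
- The arm moves only by the tool servo_tool, never from a script. Its argument "rows" is a list of rows, each an object of numbers: "rx", "ry", "rz": the turn, a rotation vector about the tool's x, y, z as a fraction of full scale; "dx", "dy", "dz": the shift along the tool's x, y, z as a fraction of full scale; "hand": the gripper's target within -1 to 1 (fully open at 1, half-way at 0, shut at -1). A call has 1 to 20 rows; each row is the pose to reach, as a shift and turn from the pose commanded when the call began, along the tool's axes at that moment, turning the shorter way round; what a row does not reach only later rows make up. Full scale, the value 1, is 15 cm for a shift and 180 degrees for a turn. A row lasts 1/8 s, in which the tool goes at most 62.5 mm and 10.7 degrees, less where a joint would pass 70% of its speed; a pose out of reach is approached as far as the arm can. A call with a number of a shift or a turn outside -1 to 1 is refused whole. A call with a gripper value outside its range is refused whole. The fingers move at their own pace and stop on an object; "grip_force" is the grip in N (left out, the last holds). Time passes only in rows, so rows that repeat a pose let the fingers close. It gives the time, the measured TCP pose, the force, the opening and the grip force at its end, in the units of the state.
- arm.observe(): the state, without advancing time (a new reading comes with each control period).
- arm.snapshot(name): name is "side" or "top"; returns the picture (420x560x3 uint8, blue, green, red); there is no depth.
- arm.get_calibration(name): a dict with "camera_matrix" (3x3 intrinsics, pixels), "xyz" and "rotation" of the camera in the world. Camera axes: x right, y up, looking along -z (the intrinsics and any distortion apply to the point x, -y, -z); pixel columns grow to the right and rows downward; lengths in m; the calibration is good to about 2 mm. A picture is of the moment at which its call begins. get_calibration takes no time and is no camera call.
- arm.close_job(): hands the job in; it is judged then, once.
Trained networks look in the newest picture that a camera, given by its name, has taken for a name from the list of things; names that differ only in an ending like _2 or _b are one class to them, and where a whole thing is asked for, a point or a joint stands for the part that bears it (a point fixed in the world has none). Each returns a list of dicts, best first, with "confidence" (0 to 1); they miss things now and then, are a little off and sometimes report something else, mostly with a low value. They report only what shows in the picture. A call takes as long as a camera call. They do not tell look-alikes from the thing itself.
- arm.look_for(camera, query): "location" ([x, y, z] in m, in the coordinates of the camera as it stood for that picture, good to about 4 mm: the middle of the surface that is visible of it).
The state is a dict: "clock": time; "joint_positions": joint angles; "dq": joint speeds; "tau": joint torques, N m; "tool_pos": TCP position; "tcp_rot": TCP orientation; "wrist_force": force on the tool from outside, world axes, zero at the start; "torque": the same for the moment, N m; "width": finger opening in m; "gripper_force": force on a finger pad.
Only numpy, scipy, OpenCV 4.12 (cv2) and the standard library are available. Lean on these libraries where they do the work, as an engineer would, in place of code of your own. Each camera call takes 0.05 s, during which the arm holds its last target. There are 200 camera calls.

## Working session

There is one attempt and no reset: what is moved stays moved. The work goes in short steps, Python scripts to look and compute and a tool call to move; the robot and the scene stay as the last step left them, time stands still between calls to the robot, and variables do not carry over. Pictures are saved under pics/ and viewed, at most 10 in all, crops included, and the job is handed in when it is done.

Besides the shell and the picture viewer there is one more tool, called after "Call:" by a JSON object that holds its "op" and its "data", one argument or row to a line. servo_tool: Moves the arm, as the interface text tells. Shift numbers are shares of 15 cm and turn numbers shares of 180 degrees, none past 1 either way. Its arguments: {"type":"object","properties":{"rows":{"type":"array"},"grip_force":{"type":"number"}},"required":["rows"]}

```bash
mkdir -p pics; ls; python3 - <<'E'
from cell import arm
import cv2,numpy as np
s=arm.observe();print(s)
for c in("top","side"):
    im=arm.snapshot(c);cv2.imwrite(f"pics/{c}0.png",im)
    k=arm.get_calibration(c);print(c,k)
    R=np.array(k["rotation"]);
    try:
        if R.shape!=(3,3): R=cv2.Rodrigues(R)[0]
    except Exception as e: print(e)
    for q in("tidy","cover","ruler","jar","weight","mug","punch","inset","opening"):
        for d in arm.look_for(c,q)[:3]:
            p=R@np.array(d["location"])+np.array(k["xyz"]);print(q,p.round(3),round(d["confidence"],2))
E
```

```text
pics
{'clock': 0.0, 'joint_positions': array([-1.40280881e+00,  2.59314446e-01,  1.53608746e+00, -4.17193646e-06,
        1.34802775e+00, -2.02826071e-01]), 'dq': array([-6.23495683e-04, -2.62333096e-03, -9.07267557e-05, -2.52714999e-04,
       -2.18980553e-03, -1.07433472e-03]), 'tau': array([-8.32141104e-04, -4.46026325e+01, -2.90572858e+01, -4.40663607e-04,
        1.17619502e-02, -7.68250146e-06]), 'tool_pos': array([ 0.19922754, -0.51211224,  0.25248829]), 'tcp_rot': array([-3.08594439e+00, -5.78804018e-01, -4.38470392e-05]), 'wrist_force': array([-0.57857046, -0.28737979, -0.24954135]), 'torque': array([ 0.04456336, -0.01196614,  0.05219541]), 'gripper_force': 0.0, 'width': 0.0854823332287325}
top {'camera_matrix': array([[482.6192596 ,   0.        , 283.8564299 ],
       [  0.        , 482.6192596 , 204.62445549],
       [  0.        ,   0.        ,   1.        ]]), 'xyz': array([0.45215836, 0.01167307, 1.27843907]), 'rotation': array([ 0.02766506, -0.03546835, -1.57495984])}
tidy [ 0.5   -0.046  0.061] 0.74
cover [0.49  0.054 0.069] 0.68
cover [ 0.489 -0.006  0.013] 0.32
rule
[... 223 characters left out ...]
 [ 0.492 -0.045  0.056] 0.7
inset [ 0.488 -0.006  0.014] 0.47
opening [ 0.494 -0.042  0.06 ] 0.78
side {'camera_matrix': array([[430.2250333 ,   0.        , 280.58820978],
       [  0.        , 430.2250333 , 209.27653485],
       [  0.        ,   0.        ,   1.        ]]), 'xyz': array([0.14602139, 0.87966499, 0.68291715]), 'rotation': array([ 0.28150208, -1.32492852, -2.41578131])}
tidy [0.478 0.07  0.061] 0.88
cover [0.486 0.067 0.069] 0.82
ruler [0.274 0.212 0.003] 0.94
ruler [0.604 0.299 0.004] 0.82
jar [ 0.736 -0.153  0.066] 0.65
weight [0.749 0.196 0.02 ] 0.81
mug [ 0.516 -0.398  0.058] 0.85
punch [0.461 0.459 0.03 ] 0.61
inset [0.487 0.068 0.071] 0.32
opening [0.479 0.072 0.052] 0.9
```

```bash
python3 - <<'E'
import cv2
im=cv2.imread("pics/top0.png");cv2.imwrite("pics/c0.png",cv2.resize(im[120:280,180:400],None,fx=3.6,fy=3.6,interpolation=cv2.INTER_CUBIC))
E
```

```text
(no output)
```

View pics/top0.png

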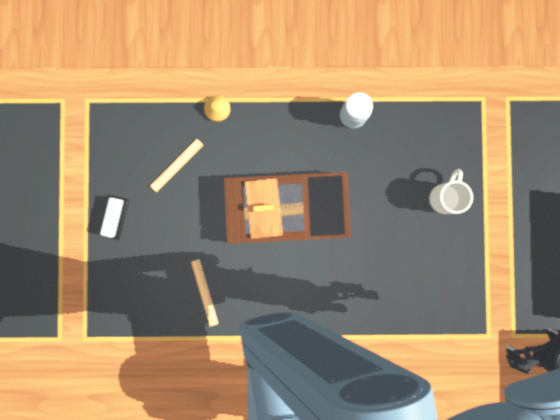

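View pics/c0.png

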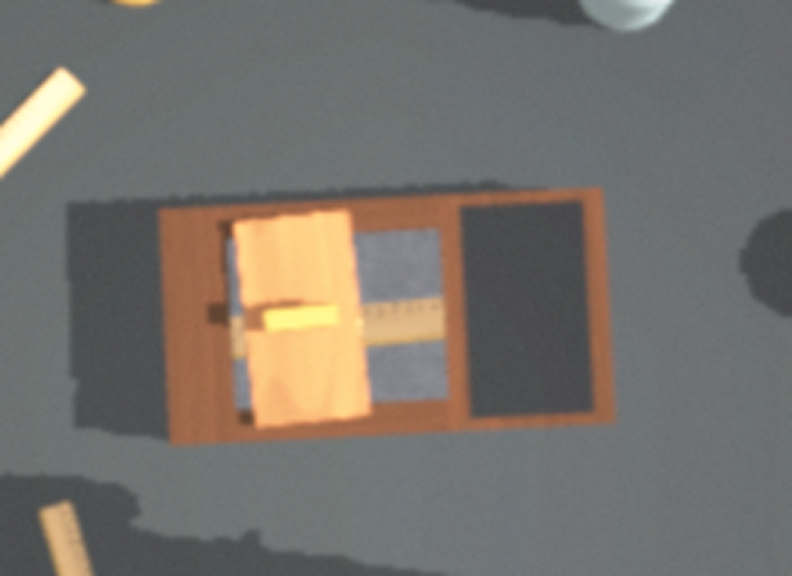

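View pics/side0.png

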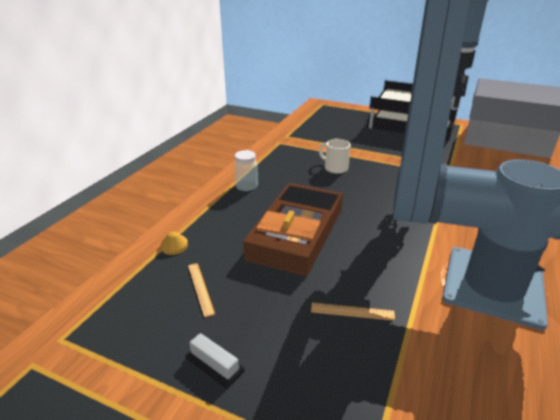

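The tidy in the crop has corners (160,208), (603,188), (614,420) and (170,443). The inset is at its right end, so tidy +x is image left, about world +y. There are three ruler candidates, in full-picture pixels: (177,165) and (205,293) lie loose on the desk, and (305,208) lies in the tidy under the cover. The third one is meant, because it is inside the tidy; the enlarged crop confirms it.

```bash
cat > h.py <<'E'
from cell import arm
import cv2,numpy as np
def px2w(c,uv,z):
    k=arm.get_calibration(c);R=cv2.Rodrigues(np.array(k["rotation"]))[0];K=np.array(k["camera_matrix"])
    uv=np.atleast_2d(np.array(uv,float));n=np.linalg.solve(K,np.c_[uv,np.ones(len(uv))].T)
    d=R@(n*np.array([[1],[-1],[-1]]));o=np.array(k["xyz"])[:,None]
    return (o+d*(z-o[2])/d[2]).T
def w2px(c,p):
    k=arm.get_calibration(c);R=cv2.Rodrigues(np.array(k["rotation"]))[0];K=np.array(k["camera_matrix"])
    q=R.T@(np.atleast_2d(p)-np.array(k["xyz"])).T; q=K@(q*np.array([[1],[-1],[-1]]));return (q[:2]/q[2]).T
def crop(uv,s=3.6,o=(180,120)): return (np.array(uv,float)+.5)/s-.5+np.array(o)
E
python3 - <<'E'
from h import *
def fit(name,cr,z):
    w=px2w("top",crop(cr),z);print(name,w.round(4).tolist());c=w.mean(0)
    e=(w[0]+w[3]-w[1]-w[2])/2;f=(w[0]+w[1]-w[2]-w[3])/2
    print(' c',c.round(4),'len',np.linalg.norm(e).round(4),np.linalg.norm(f).round(4),'yaw x',np.degrees(np.arctan2(e[1],e[0])).round(2), np.degrees(np.arctan2(-f[0],f[1])).round(2),np.degrees(np.arctan2(f[0],-f[1])).round(2));return c
fit('tidy',[(160,208),(603,188),(614,420),(170,443)],.06)
fit('inset',[(461,207),(582,203),(594,412),(471,418)],.06)
fit('cover',[(236,222),(351,210),(371,415),(257,427)],.07)
fit('bar',[(263,310),(338,307),(341,327),(265,330)],.094)
fit('ruler vis',[(365,303),(444,298),(445,338),(368,346)],.013)
E
```

```text
tidy [[0.5707, 0.1565, 0.06], [0.5836, -0.1553, 0.06], [0.4204, -0.1614, 0.06], [0.4058, 0.1494, 0.06]]
 c [ 0.4951 -0.0027  0.06  ] len 0.3116 0.1641 yaw x 92.53 -87.7 92.3
inset [[0.5705, -0.0552, 0.06], [0.573, -0.1404, 0.06], [0.4261, -0.1475, 0.06], [0.4223, -0.0612, 0.06]]
 c [ 0.498  -0.1011  0.06  ] len 0.0858 0.1477 yaw x 92.1 -87.46 92.54
cover [[0.5597, 0.1023, 0.07], [0.5678, 0.0221, 0.07], [0.4249, 0.0088, 0.07], [0.417, 0.088, 0.07]]
 c [0.4924 0.0553 0.07  ] len 0.0801 0.1434 yaw x 95.74 -84.46 95.54
bar [[0.4973, 0.0822, 0.094], [0.4991, 0.0311, 0.094], [0.4855, 0.0291, 0.094], [0.4837, 0.0809, 0.094]]
 c [0.4914 0.0558 0.094 ] len 0.0515 0.0138 yaw x 92.03 -83.04 96.96
ruler vis [[0.5052, 0.0127, 0.013], [0.5086, -0.0449, 0.013], [0.4794, -0.0455, 0.013], [0.4738, 0.0106, 0.013]]
 c [ 0.4918 -0.0168  0.013 ] len 0.057 0.0303 yaw x 94.52 -87.54 92.46
```

```bash
cat >> h.py <<'E'
from scipy.spatial.transform import Rotation as Ro
def target(az,tilt=0):
    """tool down, tool x at azimuth az deg; tilt>0 raises tool x end"""
    a=np.radians(az);x=np.array([np.cos(a),np.sin(a),0]);z=np.array([0,0,-1.]);y=np.cross(z,x)
    R=Ro.from_matrix(np.c_[x,y,z]);return R*Ro.from_rotvec([0,np.radians(tilt),0])
def delta(p,R):
    s=arm.observe();R0=Ro.from_rotvec(s["tcp_rot"])
    return np.r_[R0.inv().apply(np.array(p)-s["tool_pos"])/.15,(R0.inv()*R).as_rotvec()/np.pi].round(4)
T0=np.array([.495,-.003,0]);YAW=92.4
def tw(x,y,z): # tidy->world
    a=np.radians(YAW);return T0+np.array([x*np.cos(a)-y*np.sin(a),x*np.sin(a)+y*np.cos(a),z])
E
python3 - <<'E'
from h import *
print(target(95.6).as_matrix().round(2).tolist(), target(95.6,20).apply([1,0,0]))
print(delta([.492,.0555,.16],target(95.6)))
E
```

```text
[[-0.1, 1.0, 0.0], [1.0, 0.1, 0.0], [0.0, 0.0, -1.0]] [-0.09169793  0.93520784  0.34202014]
[ 3.1911 -2.823   0.622   0.      0.     -0.4131]
```

Call:
{"op": "servo_tool", "data": {
  "rows": [
    {"dx": 0.4, "dy": -0.35, "rz": -0.05, "hand": 0.2},
    {"dx": 0.7, "dy": -0.62, "rz": -0.1, "hand": 0.2},
    {"dx": 1, "dy": -0.88, "rz": -0.15, "hand": 0.2},
    {"dx": 1, "dy": -0.88, "rz": -0.2, "hand": 0.2},
    {"dx": 1, "dy": -0.88, "rz": -0.2, "hand": 0.2}
  ]
}}

```text
invalid input
```

Call:
{"op": "servo_tool", "data": {
  "rows": [
    {"dx": 0.4, "dy": -0.35, "dz": 0.0, "rx": 0.0, "ry": 0.0, "rz": -0.05, "hand": 0.2},
    {"dx": 0.7, "dy": -0.62, "dz": 0.0, "rx": 0.0, "ry": 0.0, "rz": -0.1, "hand": 0.2},
    {"dx": 1.0, "dy": -0.88, "dz": 0.0, "rx": 0.0, "ry": 0.0, "rz": -0.15, "hand": 0.2},
    {"dx": 1.0, "dy": -0.88, "dz": 0.0, "rx": 0.0, "ry": 0.0, "rz": -0.2, "hand": 0.2},
    {"dx": 1.0, "dy": -0.88, "dz": 0.0, "rx": 0.0, "ry": 0.0, "rz": -0.2, "hand": 0.2}
  ]
}}

```text
clock: 1.62
tool_pos: [0.2918, -0.3344, 0.2537]
tcp_rot: [2.756, 1.506, -0.0]
wrist_force: [-0.7, 0.3, -0.1]
width: 0.0512
gripper_force: 0.0
```

```bash
python3 - <<'E'
from h import *
print(arm.observe()['clock'],delta([.492,.0555,.16],target(95.6)))
E
```

```text
1.625 [ 2.9086e+00 -2.8170e-01  6.2300e-01  2.0000e-04  2.0000e-04 -2.1280e-01]
```

Call:
{"op": "servo_tool", "data": {
  "rows": [
    {"dx": 0.4, "dy": -0.04, "dz": 0.1, "rx": 0.0, "ry": 0.0, "rz": -0.05, "hand": 0.0},
    {"dx": 0.8, "dy": -0.08, "dz": 0.2, "rx": 0.0, "ry": 0.0, "rz": -0.1, "hand": 0.0},
    {"dx": 1.0, "dy": -0.1, "dz": 0.2, "rx": 0.0, "ry": 0.0, "rz": -0.13, "hand": 0.0},
    {"dx": 1.0, "dy": -0.1, "dz": 0.2, "rx": 0.0, "ry": 0.0, "rz": -0.13, "hand": 0.0}
  ]
}}

```text
clock: 2.12
tool_pos: [0.3603, -0.2005, 0.2232]
tcp_rot: [-2.396, -2.032, 0.0]
wrist_force: [0.7, 0.3, -1.0]
width: 0.0424
gripper_force: 0.0
```

```bash
python3 - <<'E'
from h import *
print(arm.observe()['clock'],delta([.492,.0555,.16],target(95.6)))
E
```

```text
2.125 [ 1.8271  0.5875  0.4215 -0.     -0.     -0.0833]
```

Call:
{"op": "servo_tool", "data": {
  "rows": [
    {"dx": 0.35, "dy": 0.12, "dz": 0.1, "rx": 0.0, "ry": 0.0, "rz": -0.03, "hand": 0.0},
    {"dx": 0.7, "dy": 0.24, "dz": 0.15, "rx": 0.0, "ry": 0.0, "rz": -0.06, "hand": 0.0},
    {"dx": 1.0, "dy": 0.35, "dz": 0.2, "rx": 0.0, "ry": 0.0, "rz": -0.0833, "hand": 0.0},
    {"dx": 1.0, "dy": 0.35, "dz": 0.2, "rx": 0.0, "ry": 0.0, "rz": -0.0833, "hand": 0.0}
  ]
}}

```text
clock: 2.62
tool_pos: [0.4371, -0.0609, 0.1928]
tcp_rot: [-2.109, -2.328, 0.0]
wrist_force: [0.3, -0.0, 0.1]
width: 0.0422
gripper_force: 0.0
```

```bash
python3 - <<'E'
from h import *
print(arm.observe()['clock'],delta([.492,.0555,.16],target(95.6)))
E
```

```text
2.625 [ 7.366e-01  4.406e-01  2.189e-01 -1.000e-04 -1.000e-04  2.000e-04]
```

Call:
{"op": "servo_tool", "data": {
  "rows": [
    {"dx": 0.35, "dy": 0.21, "dz": 0.1, "rx": 0.0, "ry": 0.0, "rz": 0.0, "hand": 0.0},
    {"dx": 0.737, "dy": 0.44, "dz": 0.2, "rx": 0.0, "ry": 0.0, "rz": 0.0, "hand": 0.0},
    {"dx": 0.737, "dy": 0.44, "dz": 0.2, "rx": 0.0, "ry": 0.0, "rz": 0.0, "hand": 0.0},
    {"dx": 0.737, "dy": 0.44, "dz": 0.35, "rx": 0.0, "ry": 0.0, "rz": 0.0, "hand": 0.0},
    {"dx": 0.737, "dy": 0.44, "dz": 0.35, "rx": 0.0, "ry": 0.0, "rz": 0.0, "hand": 0.0}
  ]
}}

```text
clock: 3.25
tool_pos: [0.49, 0.0529, 0.1397]
tcp_rot: [-2.112, -2.322, 0.004]
wrist_force: [-0.6, 0.9, 0.8]
width: 0.0429
gripper_force: 0.0
```

```bash
python3 - <<'E'
from h import *
print(arm.observe()['clock'],delta([.492,.0555,.099],target(95.6)))
im=arm.snapshot("side");u,v=w2px("side",[.492,.0555,.1])[0].astype(int);print(u,v)
cv2.imwrite("pics/s1.png",cv2.resize(im[v-70:v+60,u-85:u+85],None,fx=4.5,fy=4.5,interpolation=cv2.INTER_CUBIC))
E
```

```text
3.25 [ 1.630e-02  1.560e-02  2.716e-01 -1.000e-03  1.000e-04 -1.000e-03]
289 213
```

View pics/s1.png

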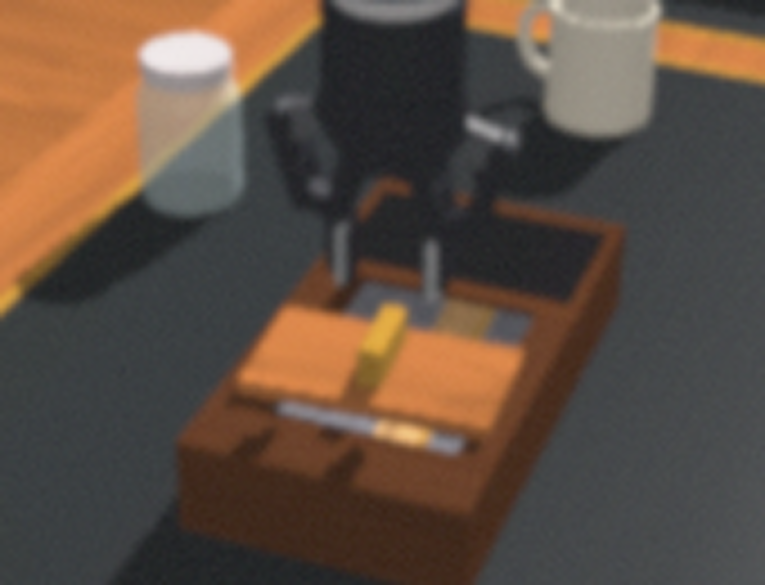

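The fingers at crop (340,260) and (432,270) straddle the brass bar at (383,340), so the alignment is good. I'll descend and grip.

Call:
{"op": "servo_tool", "data": {
  "grip_force": 40,
  "rows": [
    {"dx": 0.01, "dy": 0.01, "dz": 0.13, "rx": 0.0, "ry": 0.0, "rz": 0.0, "hand": 0.0},
    {"dx": 0.01, "dy": 0.01, "dz": 0.27, "rx": 0.0, "ry": 0.0, "rz": 0.0, "hand": 0.0},
    {"dx": 0.01, "dy": 0.01, "dz": 0.27, "rx": 0.0, "ry": 0.0, "rz": 0.0, "hand": -0.3},
    {"dx": 0.01, "dy": 0.01, "dz": 0.27, "rx": 0.0, "ry": 0.0, "rz": 0.0, "hand": -1.0},
    {"dx": 0.01, "dy": 0.01, "dz": 0.27, "rx": 0.0, "ry": 0.0, "rz": 0.0, "hand": -1.0},
    {"dx": 0.01, "dy": 0.01, "dz": 0.27, "rx": 0.0, "ry": 0.0, "rz": 0.0, "hand": -1.0},
    {"dx": 0.01, "dy": 0.01, "dz": 0.27, "rx": 0.0, "ry": 0.0, "rz": 0.0, "hand": -1.0}
  ]
}}

```text
clock: 4.18
tool_pos: [0.4932, 0.056, 0.1016]
tcp_rot: [2.107, 2.326, 0.001]
wrist_force: [-0.9, -2.6, 5.9]
width: 0.013
gripper_force: 41.9
```

```bash
python3 - <<'E'
from h import *
s=arm.observe();print(s['clock'],s['wrist_force'],s['width'],s['gripper_force'],delta(list(tw(-.098,0,.099)),target(92.4)), tw(-.098,0,.099), delta([.492,.0555,.099],target(95.6)))
E
```

```text
4.175 [-0.86361763 -2.586564    5.94582628] 0.012959792545262886 41.906676292419434 [-1.0451e+00 -6.3800e-02  1.9000e-02  8.0000e-04  5.0000e-04  1.8100e-02] [ 0.49910381 -0.10091404  0.099     ] [-0.0028 -0.0082  0.0176  0.0008  0.0005  0.0003]
```

Call:
{"op": "servo_tool", "data": {
  "rows": [
    {"dx": -0.1, "dy": -0.006, "dz": 0.0, "rx": 0.0, "ry": 0.0, "rz": 0.002, "hand": -1.0},
    {"dx": -0.2, "dy": -0.012, "dz": 0.0, "rx": 0.0, "ry": 0.0, "rz": 0.004, "hand": -1.0},
    {"dx": -0.3, "dy": -0.018, "dz": 0.0, "rx": 0.0, "ry": 0.0, "rz": 0.006, "hand": -1.0},
    {"dx": -0.4, "dy": -0.024, "dz": 0.0, "rx": 0.0, "ry": 0.0, "rz": 0.008, "hand": -1.0},
    {"dx": -0.5, "dy": -0.03, "dz": 0.0, "rx": 0.0, "ry": 0.0, "rz": 0.01, "hand": -1.0},
    {"dx": -0.6, "dy": -0.036, "dz": 0.0, "rx": 0.0, "ry": 0.0, "rz": 0.012, "hand": -1.0},
    {"dx": -0.7, "dy": -0.042, "dz": 0.0, "rx": 0.0, "ry": 0.0, "rz": 0.014, "hand": -1.0},
    {"dx": -0.8, "dy": -0.048, "dz": 0.0, "rx": 0.0, "ry": 0.0, "rz": 0.016, "hand": -1.0},
    {"dx": -0.9, "dy": -0.054, "dz": 0.0, "rx": 0.0, "ry": 0.0, "rz": 0.018, "hand": -1.0},
    {"dx": -1.0, "dy": -0.06, "dz": 0.0, "rx": 0.0, "ry": 0.0, "rz": 0.018, "hand": -1.0},
    {"dx": -1.0, "dy": -0.06, "dz": 0.0, "rx": 0.0, "ry": 0.0, "rz": 0.018, "hand": -1.0},
    {"dx": -1.0, "dy": -0.06, "dz": 0.0, "rx": 0.0, "ry": 0.0, "rz": 0.018, "hand": -1.0}
  ]
}}

```text
clock: 5.68
tool_pos: [0.499, -0.0946, 0.1016]
tcp_rot: [2.172, 2.265, 0.001]
wrist_force: [0.1, -3.4, 5.1]
width: 0.0127
gripper_force: 41.8
```

```bash
python3 - <<'E'
from h import *
s=arm.observe();print(s['clock'],s['wrist_force'],s['width'],s['gripper_force'],delta(list(tw(-.098,0,.099)),target(92.4)))
E
```

```text
5.675 [ 0.11429687 -3.39466878  5.10077719] 0.01271203999256435 41.77063822746277 [-0.0424 -0.001   0.0175  0.0008  0.0007 -0.    ]
```

Next: the last 6 mm, release, retreat up and towards the opening, then look.

Call:
{"op": "servo_tool", "data": {
  "rows": [
    {"dx": -0.045, "dy": 0.0, "dz": 0.0, "rx": 0.0, "ry": 0.0, "rz": 0.0, "hand": -1.0},
    {"dx": -0.045, "dy": 0.0, "dz": 0.0, "rx": 0.0, "ry": 0.0, "rz": 0.0, "hand": -1.0},
    {"dx": -0.045, "dy": 0.0, "dz": -0.01, "rx": 0.0, "ry": 0.0, "rz": 0.0, "hand": -0.3},
    {"dx": -0.045, "dy": 0.0, "dz": -0.015, "rx": 0.0, "ry": 0.0, "rz": 0.0, "hand": 0.1},
    {"dx": -0.045, "dy": 0.0, "dz": -0.02, "rx": 0.0, "ry": 0.0, "rz": 0.0, "hand": 0.1},
    {"dx": -0.045, "dy": 0.0, "dz": -0.25, "rx": 0.0, "ry": 0.0, "rz": 0.0, "hand": 0.1},
    {"dx": 0.2, "dy": 0.0, "dz": -0.4, "rx": 0.0, "ry": 0.0, "rz": 0.0, "hand": 0.1},
    {"dx": 0.6, "dy": 0.0, "dz": -0.4, "rx": 0.0, "ry": 0.0, "rz": 0.0, "hand": 0.1},
    {"dx": 1.0, "dy": 0.0, "dz": -0.6, "rx": 0.0, "ry": 0.0, "rz": 0.0, "hand": 0.1},
    {"dx": 1.0, "dy": -1.0, "dz": -1.0, "rx": 0.0, "ry": 0.0, "rz": 0.0, "hand": 0.1},
    {"dx": 1.0, "dy": -1.0, "dz": -1.0, "rx": 0.0, "ry": 0.0, "rz": 0.0, "hand": 0.1},
    {"dx": 1.0, "dy": -1.0, "dz": -1.0, "rx": 0.0, "ry": 0.0, "rz": 0.0, "hand": 0.1},
    {"dx": 1.0, "dy": -1.0, "dz": -1.0, "rx": 0.0, "ry": 0.0, "rz": 0.0, "hand": 0.1}
  ]
}}

```text
clock: 7.3
tool_pos: [0.3405, 0.0503, 0.2513]
tcp_rot: [2.173, 2.266, 0.002]
wrist_force: [1.6, -0.2, -0.2]
width: 0.0466
gripper_force: 0.0
```

```bash
python3 - <<'E'
from h import *
print(arm.observe()['clock'])
im=arm.snapshot("top");cv2.imwrite("pics/top2.png",im)
cv2.imwrite("pics/c2.png",cv2.resize(im[120:280,180:400],None,fx=3.6,fy=3.6,interpolation=cv2.INTER_CUBIC))
k=arm.get_calibration("top");R=cv2.Rodrigues(k["rotation"])[0]
for q in("cover","ruler"):
    for d in arm.look_for("top",q)[:3]: print(q,(R@np.array(d["location"])+k["xyz"]).round(4),d["confidence"])
E
```

```text
7.3
cover [ 0.4952 -0.0992  0.0685] 0.58
ruler [0.6075 0.292  0.0039] 0.71
ruler [0.4849 0.0373 0.011 ] 0.67
ruler [0.3011 0.2219 0.0069] 0.58
```

View pics/c2.png

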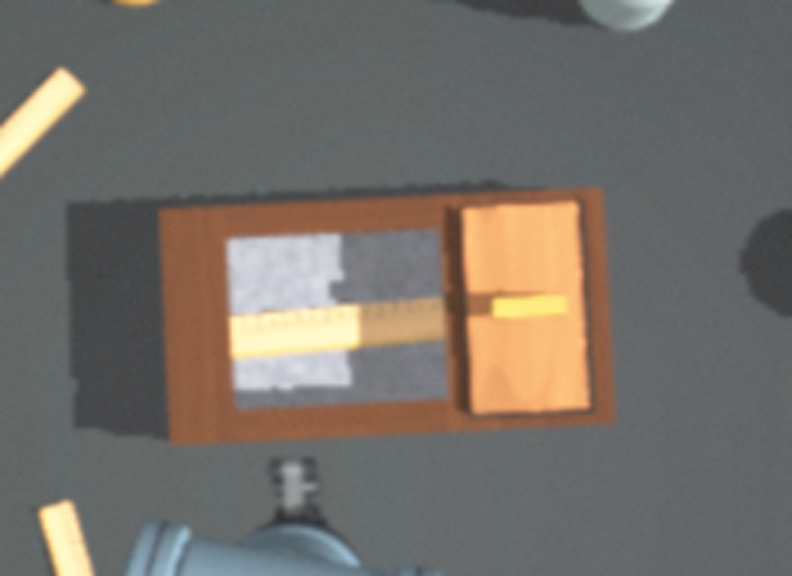

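The cover sits on the inset, with crop corners (460,206), (578,201), (591,409) and (473,415). The ruler shows through the opening, with edges (230,318)-(443,299) and (233,360)-(445,338).

```bash
python3 - <<'E'
from h import *
def fit(cr,z):
    w=px2w("top",crop(cr),z);e=(w[0]+w[3]-w[1]-w[2])/2;f=(w[0]+w[1]-w[2]-w[3])/2
    print(w.mean(0).round(4),np.linalg.norm(e[:2]).round(4),np.linalg.norm(f[:2]).round(4),np.degrees(np.arctan2(e[1],e[0])).round(2),w.round(4)[:,:2].tolist());return w
fit([(460,206),(578,201),(591,409),(473,415)],.07);print(tw(-.098,0,0))
w=fit([(230,318),(443,299),(445,338),(233,360)],.013)
a=np.radians(YAW)
for p in w:
    d=p-T0;print('tidy xy',(d[0]*np.cos(a)+d[1]*np.sin(a)).round(4),(-d[0]*np.sin(a)+d[1]*np.cos(a)).round(4))
E
```

```text
[ 0.4992 -0.0991  0.07  ] 0.0823 0.1456 92.42 [[0.5703, -0.0539], [0.5734, -0.1364], [0.4284, -0.1441], [0.4246, -0.062]]
[ 0.49910381 -0.10091404  0.        ]
[0.4865 0.0326 0.013 ] 0.1555 0.0296 95.26 [[0.4947, 0.1111], [0.5079, -0.0442], [0.4794, -0.0455], [0.4641, 0.1089]]
tidy xy 0.114 -0.0044
tidy xy -0.0417 -0.0111
tidy xy -0.0418 0.0174
tidy xy 0.1131 0.0262
```

```bash
python3 - <<'E'
from h import *
p=tw(.075,.009,.15);print(p,delta(p,target(95.3)),'down to .045: dz +0.70')
E
```

```text
[0.48286722 0.07155733 0.15      ] [ 1.051e-01  9.404e-01  6.690e-01  2.000e-04  0.000e+00 -1.620e-02] down to .045: dz +0.70
```

Call:
{"op": "servo_tool", "data": {
  "rows": [
    {"dx": 0.04, "dy": 0.3, "dz": 0.2, "rx": 0.0, "ry": 0.0, "rz": -0.006, "hand": 0.0},
    {"dx": 0.08, "dy": 0.6, "dz": 0.4, "rx": 0.0, "ry": 0.0, "rz": -0.012, "hand": 0.0},
    {"dx": 0.105, "dy": 0.94, "dz": 0.6, "rx": 0.0, "ry": 0.0, "rz": -0.016, "hand": 0.0},
    {"dx": 0.105, "dy": 0.94, "dz": 0.6, "rx": 0.0, "ry": 0.0, "rz": -0.016, "hand": 0.0},
    {"dx": 0.105, "dy": 0.94, "dz": 0.8, "rx": 0.0, "ry": 0.0, "rz": -0.016, "hand": 0.0},
    {"dx": 0.105, "dy": 0.94, "dz": 0.9, "rx": 0.0, "ry": 0.0, "rz": -0.016, "hand": 0.0},
    {"dx": 0.105, "dy": 0.94, "dz": 0.9, "rx": 0.0, "ry": 0.0, "rz": -0.016, "hand": 0.0},
    {"dx": 0.105, "dy": 0.94, "dz": 0.9, "rx": 0.0, "ry": 0.0, "rz": -0.016, "hand": 0.0}
  ]
}}

```text
clock: 8.45
tool_pos: [0.4826, 0.0716, 0.1164]
tcp_rot: [2.116, 2.32, 0.002]
wrist_force: [-0.0, 0.9, -0.0]
width: 0.0427
gripper_force: 0.0
```

```bash
python3 - <<'E'
from h import *
s=arm.observe();p=tw(.075,.009,.045);print(s['clock'],s['wrist_force'],s['width'],delta(p,target(95.3)))
im=arm.snapshot("side");u,v=w2px("side",[.49,.03,.08])[0].astype(int)
cv2.imwrite("pics/s2.png",cv2.resize(im[v-60:v+60,u-75:u+75],None,fx=5,fy=5,interpolation=cv2.INTER_CUBIC))
E
```

```text
8.45 [-0.02374373  0.90751839 -0.02453772] 0.04271164461563225 [-5.000e-04  1.200e-03  4.758e-01  5.000e-04  1.000e-04 -2.000e-04]
```

View pics/s2.png

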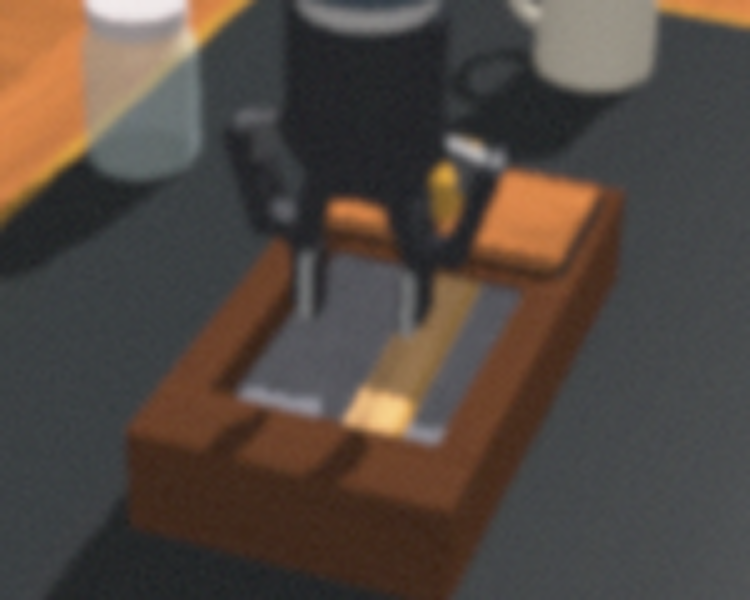

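```bash
python3 - <<'E'
from h import *
s=arm.observe();R=Ro.from_rotvec(s["tcp_rot"]);u,v=w2px("side",[.49,.03,.08])[0].astype(int)
for o in(.015,.019,.022,.026,.03,.034):
    print(o,[((w2px("side",s["tool_pos"]+R.apply([.0,y,o]))[0]-[u-75,v-60]+.5)*5).round(0).tolist() for y in(-.0215,.0215)])
E
```

```text
0.015 [[406.0, 322.0], [322.0, 305.0]]
0.019 [[406.0, 328.0], [322.0, 312.0]]
0.022 [[405.0, 334.0], [322.0, 317.0]]
0.026 [[405.0, 340.0], [322.0, 324.0]]
0.03 [[405.0, 347.0], [322.0, 331.0]]
0.034 [[405.0, 354.0], [322.0, 337.0]]
```

Call:
{"op": "servo_tool", "data": {
  "rows": [
    {"dx": 0.0, "dy": 0.0, "dz": 0.2, "rx": 0.0, "ry": 0.0, "rz": 0.0, "hand": 0.0},
    {"dx": 0.0, "dy": 0.0, "dz": 0.4, "rx": 0.0, "ry": 0.0, "rz": 0.0, "hand": 0.0},
    {"dx": 0.0, "dy": 0.0, "dz": 0.48, "rx": 0.0, "ry": 0.0, "rz": 0.0, "hand": 0.0},
    {"dx": 0.0, "dy": 0.0, "dz": 0.5, "rx": 0.0, "ry": 0.0, "rz": 0.0, "hand": 0.0},
    {"dx": 0.0, "dy": 0.0, "dz": 0.5, "rx": 0.0, "ry": 0.0, "rz": 0.0, "hand": 0.0}
  ]
}}

```text
clock: 9.12
tool_pos: [0.4828, 0.0717, 0.0411]
tcp_rot: [2.116, 2.321, 0.001]
wrist_force: [0.8, -0.4, -0.5]
width: 0.0428
gripper_force: 0.0
```

Call:
{"op": "servo_tool", "data": {
  "grip_force": 60,
  "rows": [
    {"dx": 0.0, "dy": 0.0, "dz": 0.04, "rx": 0.0, "ry": 0.0, "rz": 0.0, "hand": 0.0},
    {"dx": 0.0, "dy": 0.0, "dz": 0.065, "rx": 0.0, "ry": 0.0, "rz": 0.0, "hand": 0.0},
    {"dx": 0.0, "dy": 0.0, "dz": 0.074, "rx": 0.0, "ry": 0.0, "rz": 0.0, "hand": 0.0},
    {"dx": 0.0, "dy": 0.0, "dz": 0.074, "rx": 0.0, "ry": 0.0, "rz": 0.0, "hand": 0.0}
  ]
}}

```text
clock: 9.62
tool_pos: [0.4847, 0.0716, 0.03]
tcp_rot: [2.114, 2.318, 0.006]
wrist_force: [5.1, 0.5, -0.3]
width: 0.0425
gripper_force: 0.0
```

Call:
{"op": "servo_tool", "data": {
  "grip_force": 60,
  "rows": [
    {"dx": 0.0, "dy": 0.0, "dz": 0.0, "rx": 0.0, "ry": 0.0, "rz": 0.0, "hand": -0.3},
    {"dx": 0.0, "dy": 0.0, "dz": 0.0, "rx": 0.0, "ry": 0.0, "rz": 0.0, "hand": -1.0},
    {"dx": 0.0, "dy": 0.0, "dz": 0.0, "rx": 0.0, "ry": 0.0, "rz": 0.0, "hand": -1.0},
    {"dx": 0.0, "dy": 0.0, "dz": 0.0, "rx": 0.0, "ry": 0.0, "rz": 0.0, "hand": -1.0},
    {"dx": 0.0, "dy": 0.0, "dz": 0.0, "rx": 0.0, "ry": 0.0, "rz": 0.0, "hand": -1.0}
  ]
}}

```text
clock: 10.25
tool_pos: [0.482, 0.0717, 0.0296]
tcp_rot: [2.116, 2.322, 0.0]
wrist_force: [0.9, 0.4, 5.9]
width: 0.0275
gripper_force: 58.9
```

```bash
python3 - <<'E'
from h import *
s=arm.observe();print(s['clock'],s['wrist_force'],s['torque'],s['width'],s['gripper_force'],s['tool_pos'])
print("slide", delta(tw(.03,.004,.032),target(92.4)))
im=arm.snapshot("side");u,v=w2px("side",[.49,.03,.08])[0].astype(int)
cv2.imwrite("pics/s3.png",cv2.resize(im[v-60:v+60,u-75:u+75],None,fx=5,fy=5,interpolation=cv2.INTER_CUBIC))
E
```

```text
10.25 [0.87929175 0.43590621 5.92715815] [-0.0267331   0.03314236  0.04559569] 0.02747287230105645 58.897427916526794 [0.48199204 0.0717112  0.02959555]
slide [-3.029e-01  2.380e-02 -1.600e-02  1.000e-04  0.000e+00  1.610e-02]
```

View pics/s3.png

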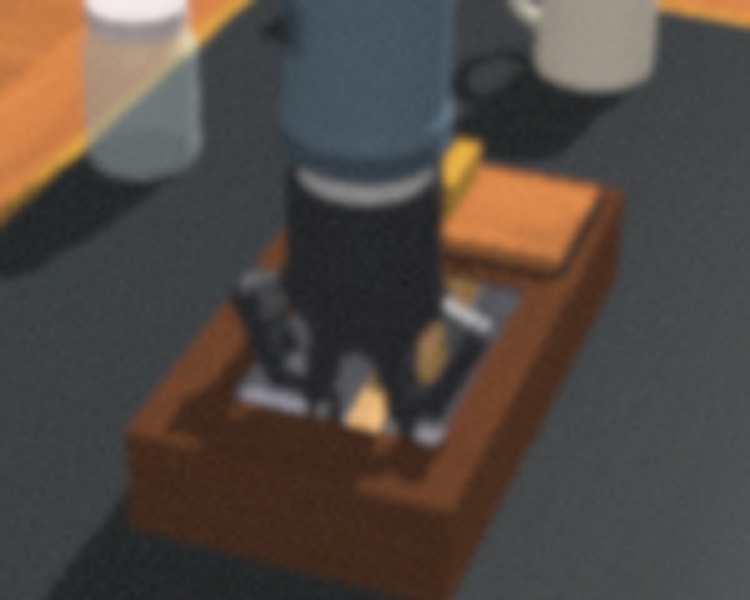

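The ruler is gripped: its bright end shows between the fingers at crop (365,410). I'll draw it back 28 mm while raising it 1.5 mm and centring it, then creep until it meets the wall.

Call:
{"op": "servo_tool", "data": {
  "rows": [
    {"dx": 0.0, "dy": 0.0, "dz": -0.01, "rx": 0.0, "ry": 0.0, "rz": 0.0, "hand": -1.0},
    {"dx": -0.05, "dy": 0.006, "dz": -0.012, "rx": 0.0, "ry": 0.0, "rz": 0.004, "hand": -1.0},
    {"dx": -0.1, "dy": 0.012, "dz": -0.012, "rx": 0.0, "ry": 0.0, "rz": 0.008, "hand": -1.0},
    {"dx": -0.15, "dy": 0.018, "dz": -0.012, "rx": 0.0, "ry": 0.0, "rz": 0.012, "hand": -1.0},
    {"dx": -0.187, "dy": 0.024, "dz": -0.012, "rx": 0.0, "ry": 0.0, "rz": 0.016, "hand": -1.0},
    {"dx": -0.187, "dy": 0.024, "dz": -0.012, "rx": 0.0, "ry": 0.0, "rz": 0.016, "hand": -1.0},
    {"dx": -0.187, "dy": 0.024, "dz": -0.012, "rx": 0.0, "ry": 0.0, "rz": 0.016, "hand": -1.0}
  ]
}}

```text
clock: 11.18
tool_pos: [0.4881, 0.0441, 0.031]
tcp_rot: [-2.174, -2.267, 0.0]
wrist_force: [-0.5, -0.3, -0.8]
width: 0.0275
gripper_force: 59.1
```

Call:
{"op": "servo_tool", "data": {
  "rows": [
    {"dx": -0.02, "dy": 0.0, "dz": 0.0, "rx": 0.0, "ry": 0.0, "rz": 0.0, "hand": -1.0},
    {"dx": -0.04, "dy": 0.0, "dz": 0.0, "rx": 0.0, "ry": 0.0, "rz": 0.0, "hand": -1.0},
    {"dx": -0.04, "dy": 0.0, "dz": 0.0, "rx": 0.0, "ry": 0.0, "rz": 0.0, "hand": -1.0}
  ]
}}

```text
clock: 11.55
tool_pos: [0.4885, 0.038, 0.031]
tcp_rot: [2.175, 2.267, -0.0]
wrist_force: [-0.4, -0.3, -0.4]
width: 0.0277
gripper_force: 59.1
```

```bash
python3 - <<'E'
from h import *
im=arm.snapshot("top");cv2.imwrite("pics/c3.png",cv2.resize(im[150:260,200:360],None,fx=5,fy=5,interpolation=cv2.INTER_CUBIC))
E
```

```text
(no output)
```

View pics/c3.png

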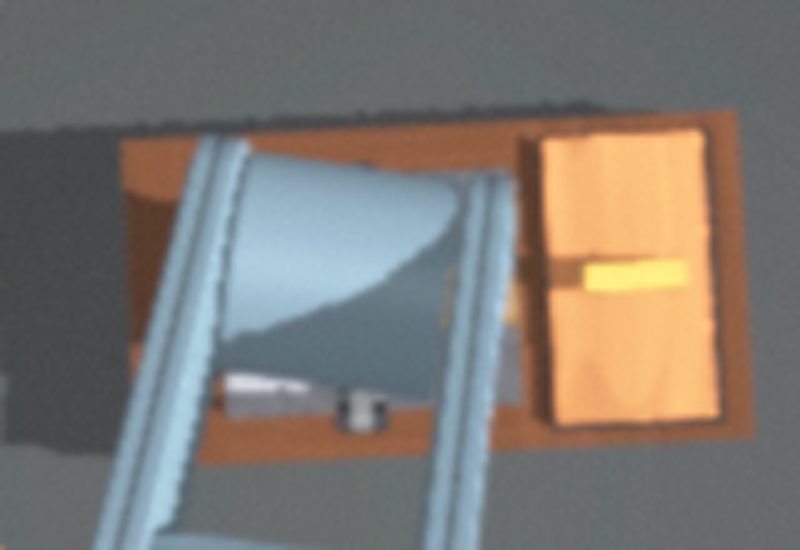

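The top view is blocked by the arm, so I'll creep on and feel for the wall.

Call:
{"op": "servo_tool", "data": {
  "rows": [
    {"dx": -0.02, "dy": 0.0, "dz": 0.0, "rx": 0.0, "ry": 0.0, "rz": 0.0, "hand": -1.0},
    {"dx": -0.035, "dy": 0.0, "dz": 0.0, "rx": 0.0, "ry": 0.0, "rz": 0.0, "hand": -1.0},
    {"dx": -0.035, "dy": 0.0, "dz": 0.0, "rx": 0.0, "ry": 0.0, "rz": 0.0, "hand": -1.0}
  ]
}}

```text
clock: 11.98
tool_pos: [0.4887, 0.0327, 0.031]
tcp_rot: [2.175, 2.267, 0.0]
wrist_force: [-0.2, -0.4, -0.4]
width: 0.0274
gripper_force: 59.1
```

Call:
{"op": "servo_tool", "data": {
  "rows": [
    {"dx": -0.02, "dy": 0.0, "dz": 0.0, "rx": 0.0, "ry": 0.0, "rz": 0.0, "hand": -1.0},
    {"dx": -0.02, "dy": 0.0, "dz": 0.0, "rx": 0.0, "ry": 0.0, "rz": 0.0, "hand": -1.0}
  ]
}}

```text
clock: 12.22
tool_pos: [0.4889, 0.0297, 0.031]
tcp_rot: [2.175, 2.267, 0.0]
wrist_force: [1.1, 0.7, -0.4]
width: 0.0274
gripper_force: 59.1
```

Call:
{"op": "servo_tool", "data": {
  "rows": [
    {"dx": -0.02, "dy": 0.0, "dz": 0.0, "rx": 0.0, "ry": 0.0, "rz": 0.0, "hand": -1.0},
    {"dx": -0.02, "dy": 0.0, "dz": 0.0, "rx": 0.0, "ry": 0.0, "rz": 0.0, "hand": -1.0}
  ]
}}

```text
clock: 12.48
tool_pos: [0.4884, 0.0287, 0.0308]
tcp_rot: [-2.174, -2.264, -0.003]
wrist_force: [-0.3, 11.2, -1.0]
width: 0.028
gripper_force: 59.2
```

```bash
python3 - <<'E'
from h import *
s=arm.observe();R0=Ro.from_rotvec(s["tcp_rot"]);print(R0.as_matrix().round(3).tolist())
x0=-.150+.182;z0=.0308
for t in range(0,18,2):
    a=np.radians(t);x=-.146+.182*np.cos(a)-.0246*np.sin(a);z=.0075+.182*np.sin(a)+.0246*np.cos(a)
    print(t,'dx',round((x-x0)/.15,3),'dz',round(-(z-z0)/.15,3),'ry',round(t/180,4))
print((R0.inv()*target(92.4,17)).as_rotvec()/np.pi)
E
```

```text
[[-0.041, 0.999, -0.001], [0.999, 0.041, 0.003], [0.003, -0.001, -1.0]]
0 dx 0.027 dz -0.009 ry 0.0
2 dx 0.02 dz -0.051 ry 0.0111
4 dx 0.012 dz -0.093 ry 0.0222
6 dx 0.003 dz -0.135 ry 0.0333
8 dx -0.008 dz -0.176 ry 0.0444
10 dx -0.02 dz -0.217 ry 0.0556
12 dx -0.034 dz -0.257 ry 0.0667
14 dx -0.049 dz -0.297 ry 0.0778
16 dx -0.066 dz -0.337 ry 0.0889
[-0.00016301  0.09342398 -0.00036289]
```

Call:
{"op": "servo_tool", "data": {
  "rows": [
    {"dx": 0.04, "dy": 0.0, "dz": -0.009, "rx": 0.0, "ry": 0.0, "rz": 0.0, "hand": -1.0},
    {"dx": 0.033, "dy": 0.0, "dz": -0.051, "rx": 0.0, "ry": 0.011, "rz": 0.0, "hand": -1.0},
    {"dx": 0.025, "dy": 0.0, "dz": -0.093, "rx": 0.0, "ry": 0.022, "rz": 0.0, "hand": -1.0},
    {"dx": 0.016, "dy": 0.0, "dz": -0.135, "rx": 0.0, "ry": 0.033, "rz": 0.0, "hand": -1.0},
    {"dx": 0.005, "dy": 0.0, "dz": -0.176, "rx": 0.0, "ry": 0.044, "rz": 0.0, "hand": -1.0},
    {"dx": 0.005, "dy": 0.0, "dz": -0.176, "rx": 0.0, "ry": 0.044, "rz": 0.0, "hand": -1.0}
  ]
}}

```text
clock: 13.22
tool_pos: [0.4894, 0.0268, 0.0578]
tcp_rot: [-2.105, -2.193, -0.146]
wrist_force: [-1.3, -0.3, -0.3]
width: 0.028
gripper_force: 59.2
```

```bash
python3 - <<'E'
from h import *
yt=None
s=arm.observe();a0=np.radians(YAW);d=s["tool_pos"]-T0;xt=d[0]*np.cos(a0)+d[1]*np.sin(a0);yt=-d[0]*np.sin(a0)+d[1]*np.cos(a0);print(xt,yt)
for t in (8,11,14,17):
    a=np.radians(t);x=-.146+.182*np.cos(a)-.0246*np.sin(a);z=.0075+.182*np.sin(a)+.0246*np.cos(a)
    print(t,delta(tw(x,yt,z),target(92.4,t)))
E
```

```text
0.0300517329706912 0.004320602635788436
8 [ 0.0044 -0.      0.0047  0.0004  0.0007 -0.0004]
11 [-0.006   0.0001 -0.0586  0.0004  0.0174 -0.0004]
14 [-0.0196  0.0002 -0.1212  0.0004  0.034  -0.0004]
17 [-0.0366  0.0003 -0.183   0.0004  0.0507 -0.0004]
```

Call:
{"op": "servo_tool", "data": {
  "rows": [
    {"dx": -0.003, "dy": 0.0, "dz": -0.03, "rx": 0.0, "ry": 0.008, "rz": 0.0, "hand": -1.0},
    {"dx": -0.006, "dy": 0.0, "dz": -0.059, "rx": 0.0, "ry": 0.017, "rz": 0.0, "hand": -1.0},
    {"dx": -0.013, "dy": 0.0, "dz": -0.09, "rx": 0.0, "ry": 0.025, "rz": 0.0, "hand": -1.0},
    {"dx": -0.02, "dy": 0.0, "dz": -0.121, "rx": 0.0, "ry": 0.034, "rz": 0.0, "hand": -1.0},
    {"dx": -0.028, "dy": 0.0, "dz": -0.152, "rx": 0.0, "ry": 0.042, "rz": 0.0, "hand": -1.0},
    {"dx": -0.036, "dy": 0.0, "dz": -0.183, "rx": 0.0, "ry": 0.05, "rz": 0.0, "hand": -1.0},
    {"dx": -0.036, "dy": 0.0, "dz": -0.183, "rx": 0.0, "ry": 0.05, "rz": 0.0, "hand": -1.0},
    {"dx": -0.036, "dy": 0.0, "dz": -0.183, "rx": 0.0, "ry": 0.05, "rz": 0.0, "hand": -1.0}
  ]
}}

```text
clock: 14.22
tool_pos: [0.4892, 0.0185, 0.0838]
tcp_rot: [-2.017, -2.102, -0.3]
wrist_force: [-0.0, 0.4, -0.5]
width: 0.0276
gripper_force: 59.2
```

```bash
python3 - <<'E'
from h import *
print(np.degrees(np.arcsin(Ro.from_rotvec(arm.observe()["tcp_rot"]).apply([1,0,0])[2])))
im=arm.snapshot("side");u,v=w2px("side",[.49,.05,.1])[0].astype(int)
cv2.imwrite("pics/s4.png",cv2.resize(im[v-60:v+60,u-75:u+75],None,fx=5,fy=5,interpolation=cv2.INTER_CUBIC))
E
```

```text
16.921604944811076
```

View pics/s4.png

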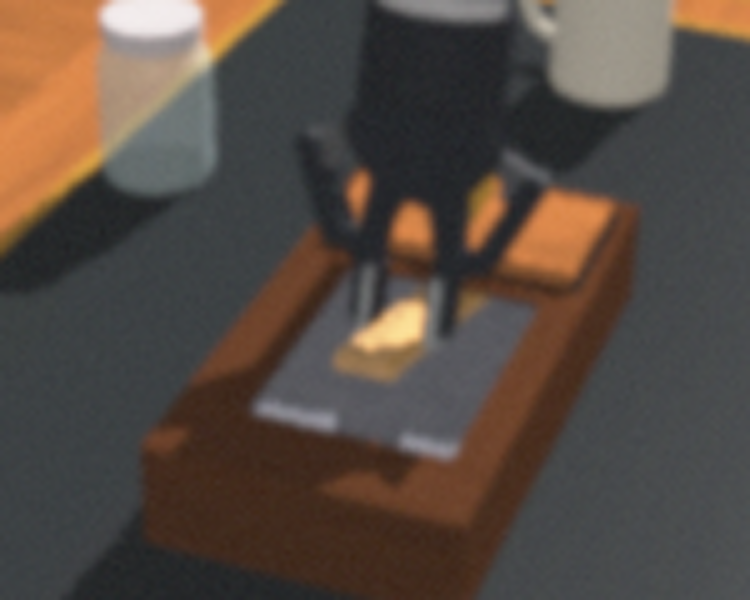

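The ruler's free end shows at crop (370,365), tilted and held between the fingers. I'll check that against the predicted end position.

```bash
python3 - <<'E'
from h import *
s=arm.observe();R=Ro.from_rotvec(s["tcp_rot"]);u,v=w2px("side",[.49,.05,.1])[0].astype(int)
for y in(-.015,.015):
  for h in(.0246,.0166):
    p=s["tool_pos"]+R.apply([.058,y,h]);print(p.round(3),((w2px("side",p)[0]-[u-75,v-60]+.5)*5).round())
E
```

```text
[0.471 0.081 0.077] [392. 385.]
[0.472 0.078 0.085] [394. 369.]
[0.501 0.082 0.077] [335. 372.]
[0.502 0.08  0.085] [337. 356.]
```

It matches the prediction. I'll pull it out along its own axis.

Call:
{"op": "servo_tool", "data": {
  "rows": [
    {"dx": 0.08, "dy": 0.0, "dz": 0.0, "rx": 0.0, "ry": 0.0, "rz": 0.0, "hand": -1.0},
    {"dx": 0.18, "dy": 0.0, "dz": 0.0, "rx": 0.0, "ry": 0.0, "rz": 0.0, "hand": -1.0},
    {"dx": 0.28, "dy": 0.0, "dz": 0.0, "rx": 0.0, "ry": 0.0, "rz": 0.0, "hand": -1.0},
    {"dx": 0.38, "dy": 0.0, "dz": 0.0, "rx": 0.0, "ry": 0.0, "rz": 0.0, "hand": -1.0},
    {"dx": 0.48, "dy": 0.0, "dz": 0.0, "rx": 0.0, "ry": 0.0, "rz": 0.0, "hand": -1.0},
    {"dx": 0.58, "dy": 0.0, "dz": 0.0, "rx": 0.0, "ry": 0.0, "rz": 0.0, "hand": -1.0},
    {"dx": 0.68, "dy": 0.0, "dz": 0.0, "rx": 0.0, "ry": 0.0, "rz": 0.0, "hand": -1.0},
    {"dx": 0.78, "dy": 0.0, "dz": 0.0, "rx": 0.0, "ry": 0.0, "rz": 0.0, "hand": -1.0},
    {"dx": 0.88, "dy": 0.0, "dz": 0.0, "rx": 0.0, "ry": 0.0, "rz": 0.0, "hand": -1.0},
    {"dx": 0.88, "dy": 0.0, "dz": 0.0, "rx": 0.0, "ry": 0.0, "rz": 0.0, "hand": -1.0},
    {"dx": 0.88, "dy": 0.0, "dz": 0.0, "rx": 0.0, "ry": 0.0, "rz": 0.0, "hand": -1.0}
  ]
}}

```text
clock: 15.65
tool_pos: [0.484, 0.1446, 0.1222]
tcp_rot: [-2.016, -2.103, -0.3]
wrist_force: [0.3, -0.2, -0.3]
width: 0.0277
gripper_force: 59.2
```

```bash
python3 - <<'E'
from h import *
s=arm.observe();R=Ro.from_rotvec(s["tcp_rot"]);p=s["tool_pos"]
b=p+R.apply([-.182,0,.0246]);d=b-T0;a=np.radians(YAW);print('b tidy x',d[0]*np.cos(a)+d[1]*np.sin(a),'z',b[2])
print(delta(p+[0,0,.15],R), delta(p+[0,0,.15],target(92.4,5)))
E
```

```text
b tidy x -0.01907687156386073 z 0.04571922157429327
[ 0.2908 -0.     -0.9568  0.      0.      0.    ] [ 2.908e-01 -0.000e+00 -9.568e-01 -0.000e+00 -6.610e-02  1.000e-04]
```

Call:
{"op": "servo_tool", "data": {
  "rows": [
    {"dx": 0.03, "dy": 0.0, "dz": -0.09, "rx": 0.0, "ry": 0.0, "rz": 0.0, "hand": -1.0},
    {"dx": 0.06, "dy": 0.0, "dz": -0.2, "rx": 0.0, "ry": 0.0, "rz": 0.0, "hand": -1.0},
    {"dx": 0.1, "dy": 0.0, "dz": -0.33, "rx": 0.0, "ry": 0.0, "rz": 0.0, "hand": -1.0},
    {"dx": 0.14, "dy": 0.0, "dz": -0.46, "rx": 0.0, "ry": 0.0, "rz": 0.0, "hand": -1.0},
    {"dx": 0.18, "dy": 0.0, "dz": -0.6, "rx": 0.0, "ry": 0.0, "rz": 0.0, "hand": -1.0},
    {"dx": 0.21, "dy": 0.0, "dz": -0.7, "rx": 0.0, "ry": 0.0, "rz": 0.0, "hand": -1.0},
    {"dx": 0.23, "dy": 0.0, "dz": -0.765, "rx": 0.0, "ry": 0.0, "rz": 0.0, "hand": -1.0},
    {"dx": 0.23, "dy": 0.0, "dz": -0.765, "rx": 0.0, "ry": 0.0, "rz": 0.0, "hand": -1.0},
    {"dx": 0.23, "dy": 0.0, "dz": -0.765, "rx": 0.0, "ry": 0.0, "rz": 0.0, "hand": -1.0},
    {"dx": 0.23, "dy": 0.0, "dz": -0.765, "rx": 0.0, "ry": 0.0, "rz": 0.0, "hand": -1.0},
    {"dx": 0.23, "dy": 0.0, "dz": -0.765, "rx": 0.0, "ry": 0.0, "rz": 0.0, "hand": -1.0},
    {"dx": 0.23, "dy": 0.0, "dz": -0.765, "rx": 0.0, "ry": 0.0, "rz": 0.0, "hand": -1.0},
    {"dx": 0.23, "dy": 0.0, "dz": -0.765, "rx": 0.0, "ry": 0.0, "rz": 0.0, "hand": -1.0}
  ]
}}

```text
clock: 17.27
tool_pos: [0.484, 0.1443, 0.242]
tcp_rot: [-2.016, -2.103, -0.3]
wrist_force: [-0.4, -0.3, -0.7]
width: 0.0273
gripper_force: 59.2
```

```bash
python3 - <<'E'
from h import *
im=arm.snapshot("side");cv2.imwrite("pics/s5.png",cv2.resize(im[60:300,160:440],None,fx=2.5,fy=2.5,interpolation=cv2.INTER_CUBIC))
E
```

```text
(no output)
```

View pics/s5.png

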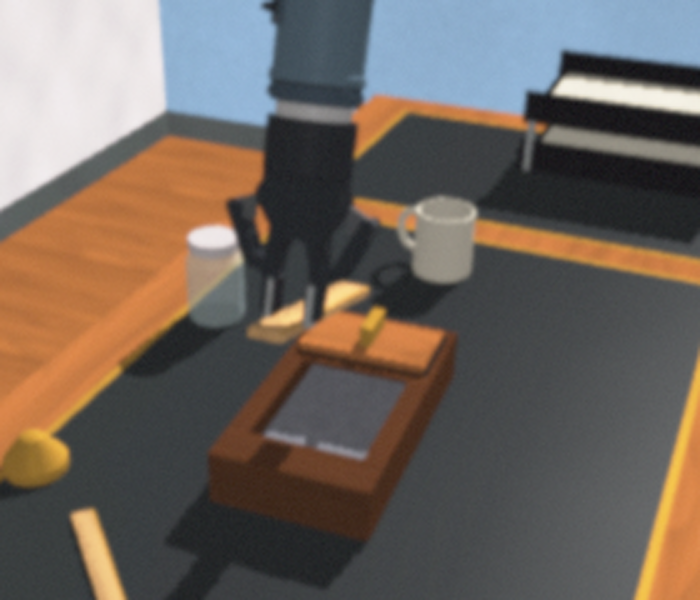

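The ruler is in the gripper at (310,310), high above the now empty tidy, and the cover is square on the deck at (375,340). Handing in.

```bash
python3 -c "
from cell import arm
print(arm.close_job())"
```

```text
the job is handed in; nothing more can be done
None
```

I handed in the job at about 17 s of the 51 s: the cover is on the inset (about 2 mm off centre when measured), and the ruler, drawn out through the opening, is held still with its lower end about 10 cm above the tidy; no verdict was returned.

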